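Hang the blue probe in the dip station's port

ROBOT

A 7-joint arm with a two-finger parallel gripper is mounted at the origin on the work surface. World frame = base frame: x ahead of the robot, y to its left, z up, the work surface at z = 0. Lengths are in m, angles in rad, forces in N, time in s.
With the tool pointing down it reaches from about 0.425 to 0.875 m from the base axis. Payload 4.7 kg.
Tool frame: the origin (TCP) lies midway between the tips of the shut fingers; the grasp point (between the pads) lies 19 mm behind it (ctrl.grip_point_offset is the distance from the TCP to the grasp point, in m); z points along the fingers, y is the line along which they close (so a half turn about z gives the same grasp; the last joint's range is limited). The gripper opens to 87 mm and grips with 3 to 60 N. Pads are 19 mm wide; open, the fingers measure 117 mm over their backs; the gripper's body (75 mm by 190 mm) begins 51 mm behind the grasp point.
Start: joints at [1.151, 0.321, -0.07, 1.45, 0.023, 1.371, -0.057], TCP at [0.273, -0.59, 0.223] pointing down, gripper open.
Joint ranges: [-2.86, 2.86], [-0.3, 2.09], [-1.38, 1.24], [0.06, 2.45], [-1.56, 4.7], [0.09, 2.05], [-2.69, 2.69]. Speed limits (rad/s): [2.57, 2.57, 3.14, 3.14, 3.14, 3.14, 3.14].

INTERFACE

Orientations are given as a rotation vector (axis times angle).
In Python, from bench import ctrl gives the robot as it stands.
- The arm moves only by the tool move_arm, never from a script. Its argument "increments" is text: rows parted by semicolons, each of 7 numbers parted by spaces: the shift along the world's x, y, z in mm, then the turn, a rotation vector about the world's x, y, z in degrees, then the closure in counts, from 0 (fully open) to 255 (shut). A call has exactly 8 rows; each row shifts and turns the commanded pose from where the row before left it; what a row does not reach is not made up. A row lasts 1/12 s, in which the tool goes at most 41.7 mm and 7.16 degrees, less where a joint would pass 70% of its speed; a pose out of reach is approached as far as the arm can. A call with a gripper value outside its range is refused whole. The fingers move at their own pace and stop on an object; "grip_force" is the grip in N (left out, the last holds). Time passes only in rows, so rows that do not move let the fingers close, or fill a call up. It gives the time, the measured TCP pose, the force, the opening and the grip force at its end, in the units of the state.
- ctrl.get_state(): the state, without advancing time (a new reading comes with each control period).
- ctrl.get_image(name): name is "scene" or "top"; returns a dict with "frame" (480x640x3 uint8, red, green, blue), "depth" (480x640 float32, m along the optical axis (not along the pixel's ray), 0 where there is no reading), "fx", "fy", "cx", "cy" (pixels), "k1" (the pictures are not rectified: a ray, as slopes to the right and down, at radius r is drawn at 1 + k1 r^2 times it, then the intrinsics apply), "position" and "orientation" of the camera in the world. Camera axes: x right, y down, z forward; pixel columns grow to the right and rows downward; lengths in m; the calibration is good to about 2 mm. A picture is of the moment at which its call begins.
- ctrl.close_job(): hands the job in; it is judged then, once.
Trained networks look in a picture, given as the dict that the camera call returned (one of the last four; its "shot" number tells which), for a name from the list of things; names that differ only in an ending like _2 or _b are one class to them, and where a whole thing is asked for, a point or a joint stands for the part that bears it (a point fixed in the world has none). Each returns a list of dicts, best first, with "score" (0 to 1); they miss things now and then, are a little off and sometimes report something else, mostly with a low value. They report only what shows in the picture. A call takes as long as a camera call. They do not tell look-alikes from the thing itself.
- ctrl.find_in(target, picture): "centre" ([x, y, z] in m, in world coordinates, good to about 4 mm: the middle of the surface that is visible of it).
- ctrl.silhouettes(target, picture): "region" (480x640 bool, what is visible of it).
The state is a dict: "time": time; "joint_positions": joint angles; "qd": joint speeds; "joint_torque": joint torques, N m; "position": TCP position; "tool_rot": TCP orientation; "ft_force": force on the tool from outside, world axes, zero at the start; "torque": the same for the moment, N m; "grip_width": opening from 0.0 (shut) to 1.0 (fully open); "grip_force": force on a finger pad.
Only numpy, scipy, OpenCV 4.12 (cv2) and the standard library are available. Lean on these libraries where they do the work, as an engineer would, in place of code of your own. Each camera call takes 0.05 s, during which the arm holds its last target. There are 200 camera calls.

TASK

On the dip station, slide the red tab all the way to its end stop so that the white shutter uncovers the port. Then take the blue-handled probe from its holder and lower its rod upright through the port, without touching the station, until the yellow band is level with the station's top; finish while still holding it there, still and centred in the hole. Leave everything else where it stands.

Things in the scene. Friction and masses are not known exactly. Their poses are not given: they have to be found in the camera images.
- station: Grey dip station, fixed to the bench: a deck 130 (its x) x 190 (its y) mm on two side panels, deck top 100 mm above the bench, deck 30 mm thick. Origin on the bench under its centre; z up, and the shutter opens along its +y. Two aluminium rails 6 mm high run along y on the deck at x = -28 and +28 mm; a black end stop 8 mm high stands on the deck at y = +61 mm.
- port (a point): Centre of the port's mouth on the station's top face (100 mm above the bench), at station x 0, y -40 mm; axes as the station's. The port is a vertical round bore 28 mm across through the 30 mm deck, its mouth marked by a thin yellow ring; under it stands a fixed open amber jar (50 mm across inside, rim 62 mm and inner floor 10 mm above the bench).
- shutter (a joint): Slide of the shutter in m along the station's +y: 0 = shut, 0.075 = fully open against its end stop. It starts between 0 and 0.018 (port covered); at 0.075 the shutter's edge is 37 mm beyond the port's centre. It slides with about 1.5 N of friction and stays where it is left.
- shutter_tab (a point): Centre of the top face of the red tab on the shutter, 142 mm above the bench; axes as the station's. The tab is a block 30 mm (station x) x 16 mm (station y, the sliding direction) x 36 mm high, standing on the white shutter plate (48 x 58 mm, top face 106 mm above the bench).
- blue_probe: The probe to hang in the port, 85 to 170 g: steel rod 10 mm across, 115 mm long, under a square blue handle 24 x 24 mm, 35 mm high (115 to 150 mm above the tip). Origin at the rod's lower tip; z up along the rod; x, y square to the handle's faces. Yellow band 8 mm wide, its middle 45 mm above the tip. Stands upright in its holder, tip 10 mm above the bench; draw it straight up.
- blue_holder: Fixed aluminium block 70 x 70 x 60 mm high in which the blue probe stands, in a hole 11.5 mm across and 50 mm deep. Origin on the bench under its centre. It may stand on either side of the station, the white probe's holder on the other.
- white_holder: The same kind of fixed block, holding the white probe. Origin on the bench under its centre.
- white_probe: Bystander: a probe like the blue one but with a white handle, standing in the other holder. Origin at the rod's tip.
- amber_bottle: Bystander: loose amber bottle with a red cap, 52 mm across, 100 mm high. Origin under its centre.
- clear_bottle: Bystander: loose clear bottle with a red cap, 52 mm across, 100 mm high. Origin under its centre.
- beaker: Bystander: loose glass beaker, 68 mm across, 90 mm high. Origin under its centre.
- tip_box: Bystander: loose orange open box, 120 x 85 x 50 mm high. Origin under its centre.
- mouse: Bystander: loose white computer mouse, 105 x 60 x 32 mm high. Origin on its underside.
- spatula: Bystander: loose spatula, 190 mm long, lying flat. Origin on its underside.
Things that resemble listed ones, but are neither listed nor needed, are in the scene too. Leave any orange or pink look-alike of the blue_probe alone.

How it is judged:
On the way:
1. the shutter is slid fully open, to its end stop (value of joint shutter above 0.071 m), for 0.2 s.
At the end, for the whole second after the job is handed in: The shutter is open to within 4 mm of its end stop; the blue probe, still held in the fingers and still, hangs in the port with its tip within 5 mm of the port's axis, less than 4 degrees off upright, its yellow band's middle within 9 mm of the station's top, and it touches no part of the station (value of joint shutter above 0.071 m and horizontal distance between blue_probe and port below 0.005 m and z of blue_probe in the frame of port between -0.054 and -0.036 m and angle between blue_probe's own z axis and vertical below 0.07 rad and contact force between the fingers and blue_probe above 1 N and contact force between blue_probe and station below 0.2 N and linear speed of blue_probe below 0.02 m/s); the arm keeps its last pose, push and grip.
It fails at once if the blue probe touches the station or its shutter (contact force between blue_probe and station above 0.2 N).
It fails at once if a bystander is moved by more than 15 mm (distance of any of white_probe, amber_bottle, clear_bottle, beaker, tip_box, mouse, spatula from where it was at the start of the episode above 0.015 m).
It also fails if it takes over 58 s, if anything falls off the work surface, if the arm or the gripper's body presses on something with over 40 N, if the wrist force passes 120 N, or if a joint passes its speed limit or range.

## Working session

There is one attempt and no reset: what is moved stays moved. The work goes in short steps, Python scripts to look and compute and a tool call to move; the robot and the scene stay as the last step left them, time stands still between calls to the robot, and variables do not carry over. Pictures are saved under pics/ and viewed, at most 10 in all, crops included, and the job is handed in when it is done.

Besides the shell and the picture viewer there is one more tool, called in YAML: its name, and indented under it one key for each argument. move_arm: Moves the arm, as the interface text tells. Its arguments: {"type":"object","properties":{"increments":{"type":"string"},"grip_force":{"type":"number"}},"required":["increments"]}

```bash
mkdir -p pics; ls; cat > h.py <<'E'
import numpy as np,cv2
from scipy.spatial.transform import Rotation as R
from bench import ctrl
def rot(o):
    o=np.array(o,float)
    return o if o.shape==(3,3) else R.from_rotvec(o).as_matrix()
def cloud(p):
    d=p["depth"];K=np.array([[p["fx"],0,p["cx"]],[0,p["fy"],p["cy"]],[0,0,1.]])
    v,u=np.mgrid[:480,:640]
    n=cv2.undistortPoints(np.stack([u,v],-1).reshape(-1,1,2).astype(float),K,np.array([p["k1"],0,0,0.])).reshape(480,640,2)
    c=np.dstack([n*d[...,None],d])
    return c@rot(p["orientation"]).T+np.array(p["position"])
def save(p,name,crop=None,s=1):
    f=p["frame"][...,::-1]
    if crop: f=f[crop[1]:crop[3],crop[0]:crop[2]]
    cv2.imwrite("pics/"+name,cv2.resize(f,None,fx=s,fy=s))
E
python3 - <<'E'
from h import *
for c in("scene","top"):
    p=ctrl.get_image(c);save(p,c+"0.png");print(c,p["position"],p["orientation"],p["fx"],p["k1"])
    for t in["station","shutter","shutter_tab","port","blue_probe","blue_holder","white_probe","white_holder","beaker","amber_bottle","clear_bottle","tip_box"]:
        try:print(t,[(np.round(r["centre"],3).tolist(),round(r["score"],2)) for r in ctrl.find_in(t,p)[:4]])
        except Exception as e:print(t,e)
s=ctrl.get_state();print(s)
E
```

```text
pics
scene [1.09097209 0.67409682 0.77563079] [-0.82257757 -2.44985897  1.19886784] 458.5940794591346 -0.02801067614389719
station [([0.574, 0.053, 0.098], 0.64)]
shutter [([0.567, 0.003, 0.103], 0.55)]
shutter_tab [([0.566, 0.005, 0.104], 0.64), ([0.761, -0.125, 0.058], 0.26), ([0.57, 0.055, 0.1], 0.25)]
port [([0.573, 0.054, 0.1], 0.56), ([0.704, 0.25, 0.061], 0.43)]
blue_probe [([0.58, 0.315, 0.13], 0.91), ([0.566, 0.002, 0.104], 0.67), ([0.483, 0.278, 0.144], 0.65), ([0.388, 0.25, 0.127], 0.55)]
blue_holder [([0.494, 0.294, 0.061], 0.81), ([0.771, 0.084, 0.06], 0.5)]
white_probe []
white_holder [([0.569, -0.259, 0.041], 0.79)]
beaker [([0.704, 0.251, 0.063], 0.57)]
amber_bottle [([0.758, -0.126, 0.058], 0.79), ([0.567, 0.002, 0.107], 0.29)]
clear_bottle [([0.77, 0.085, 0.059], 0.97)]
tip_box [([0.681, -0.281, 0.035], 0.95), ([0.762, -0.124, 0.056], 0.49)]
top [ 0.25565229 -0.02102813  1.60080641] [-2.18271776  2.02034079 -0.21237858] 559.0478304489366 0.04735698924543665
station [([0.537, 0.03, 0.102], 0.6)]
shutter [([0.554, -0.006, 0.112], 0.6), ([0.713, 0.253, 0.053], 0.38)]
s
[... 586 characters left out ...]
': 1.3, 'joint_positions': array([ 1.15111557,  0.32097643, -0.0700634 ,  1.45049915,  0.02258804,
        1.37081549, -0.05688379]), 'qd': array([-0.0007546 ,  0.00050306, -0.0001295 ,  0.00084156,  0.00095073,
        0.0015615 , -0.00123718]), 'joint_torque': array([ 5.31228318e-05, -4.91110253e+01, -4.03092150e-01, -3.12761843e+01,
       -6.36971905e-02,  3.38645373e-02,  6.11067958e-05]), 'position': array([ 0.27316445, -0.58983147,  0.22260198]), 'tool_rot': array([ 3.06789624e+00,  6.76028002e-01, -3.91160885e-05]), 'ft_force': array([-0.1982834 , -0.13503993, -1.22888334]), 'torque': array([ 0.00502456, -0.01783223, -0.01531324]), 'grip_force': 0.0, 'grip_width': 0.9953445883546315}
```

View pics/scene0.png

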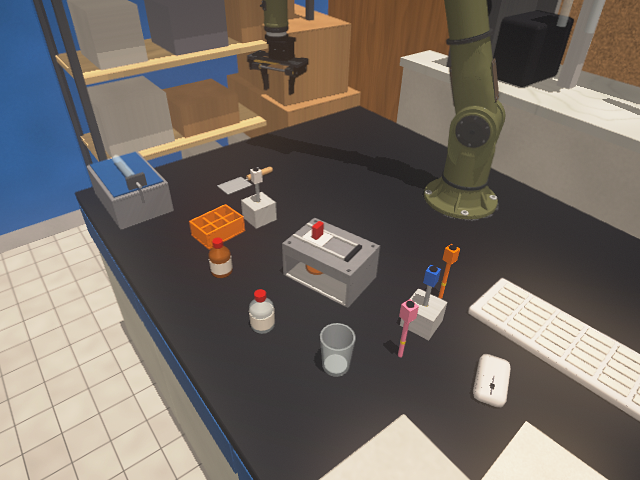

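View pics/top0.png

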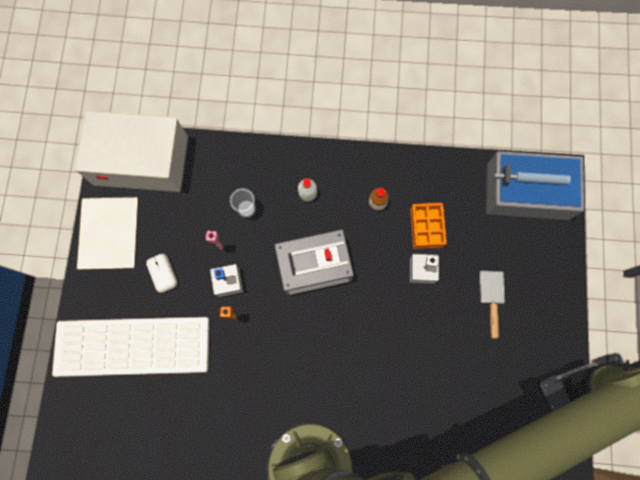

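The scene picture shows the station at (330,260), the red tab at (318,230) and the black end stop at (353,252). The blue probe stands at (432,275), between the orange look-alike (452,255) and the pink one (409,310). The top view agrees: station at (314,262), tab (327,254), blue (220,273). The end stop is to the left, towards world +y.

```bash
python3 - <<'E'
from h import *
C={}
for c in("top","scene"):
    p=ctrl.get_image(c);X=cloud(p);f=cv2.cvtColor(p["frame"],cv2.COLOR_RGB2HSV).astype(int);h,s,v=f[...,0],f[...,1],f[...,2]
    print(c)
    near=lambda x,y,r:np.hypot(X[...,0]-x,X[...,1]-y)<r
    def rect(m,name):
        P=X[m]
        if len(P)<4: print(name,len(P));return
        r=cv2.minAreaRect(P[:,:2].astype(np.float32)*1000)
        print(name,len(P),"rect",np.round(r[0],1),np.round(r[1],1),round(r[2],1),"z",np.round(np.percentile(P[:,2],[5,50,95]),3),"mean",P.mean(0).round(4))
    d=near(.545,.02,.16)&(abs(X[...,2]-.1)<.012); 
    n,l,st,_=cv2.connectedComponentsWithStats(d.astype(np.uint8)); rect(l==1+np.argmax(st[1:,4]),"deck")
    red=((h<8)|(h>172))&(s>150)&near(.555,.0,.1)
    rect(red&(X[...,2]>.12),"tab");rect(red&(X[...,2]>.136),"tabtop")
    rect((s<60)&(v>190)&near(.55,0,.08)&(abs(X[...,2]-.106)<.012),"plate")
    b=(h>100)&(h<130)&(s>120)&near(.48,.277,.06)
    rect(b&(X[...,2]>.11),"blue");rect(b&(X[...,2]>.152),"bluetop")
    rect(near(.48,.275,.08)&(abs(X[...,2]-.06)<.008),"holder")
    if c=="top": save(p,"topc.png",(180,200,380,340),4)
    else: save(p,"scenec.png",(270,200,470,350),4)
E
```

```text
top
deck 3177 rect [542.4  32.2] [132.  190.1] 17.0 z [0.094 0.1   0.108] mean [0.5403 0.033  0.1003]
tab 47 rect [552.2  -5.1] [26.9 12.3] 16.6 z [0.135 0.14  0.144] mean [ 0.5511 -0.0053  0.1398]
tabtop 41 rect [552.2  -5.1] [26.9 12.3] 16.6 z [0.137 0.14  0.144] mean [ 0.5512 -0.0053  0.1406]
plate 642 rect [550.7  10.6] [ 68.5 135.2] 16.8 z [0.097 0.104 0.11 ] mean [0.5509 0.0048 0.1039]
blue 52 rect [474.6 272.5] [22.3 20. ] 13.1 z [0.15  0.159 0.165] mean [0.4738 0.2709 0.1586]
bluetop 47 rect [474.6 272.5] [22.3 20. ] 13.1 z [0.155 0.159 0.165] mean [0.4746 0.2713 0.1596]
holder 497 rect [475.4 274.5] [71.2 70.8] 16.0 z [0.054 0.059 0.065] mean [0.4724 0.2701 0.0592]
scene
deck 3033 rect [546.6  33.6] [135.5 192.5] 16.6 z [0.093 0.1   0.107] mean [0.5535 0.0469 0.1007]
tab 116 rect [558.3  -1.9] [31.9 15.7] 15.8 z [0.122 0.137 0.143] mean [0.5607 0.0014 0.1351]
tabtop 65 rect [558.5  -2.2] [32.2 15.2] 18.3 z [0.137 0.141 0.144] mean [ 5.600e-01 -4.000e-04  1.408e-01]
plate 388 rect [549.2   8.9] [ 71.7 132.4] 17.0 z [0.101 0.106 0.108] mean [0.5567 0.0096 0.1057]
blue 225 rect [480.6 277.8] [27.2 24.7] 23.3 z [0.129 0.149 0.161] mean [0.4864 0.2813 0.1471]
bluetop 94 rect [480.  277.5] [26.5 24.5] 21.5 z [0.153 0.159 0.162] mean [0.4843 0.2802 0.1581]
holder 677 rect [480.  277.4] [74.2 70.9] 16.6 z [0.056 0.06  0.062] mean [0.4781 0.2836 0.0595]
```

View pics/topc.png

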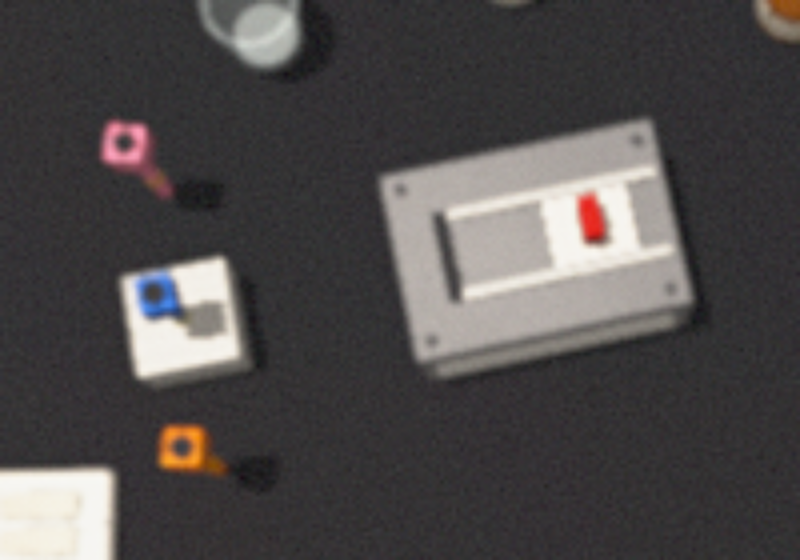

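View pics/scenec.png

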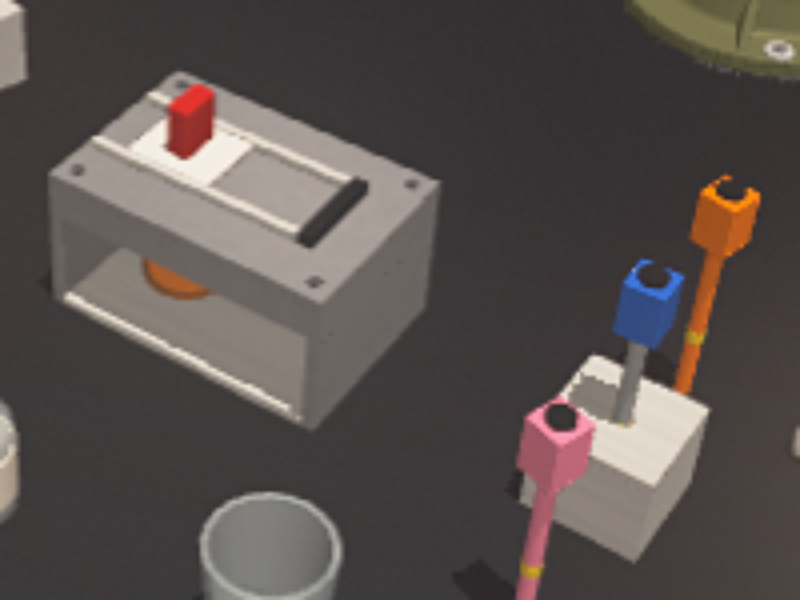

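move_arm:
  increments: "16 34 0 0 0 -0.5 100;16 34 0 0 0 -0.5 100;16 34 0 0 0 -0.5 100;16 34 0 0 0 -0.5 100;16 34 0 0 0 -0.5 100;16 34 0 0 0 -0.5 100;16 34 0 0 0 -0.5 100;16 34 0 0 0 -0.5 100"
  grip_force: 20

```text
time: 2.07
position: [0.4017, -0.3161, 0.2229]
tool_rot: [3.089, 0.568, 0.0]
ft_force: [1.3, -0.0, 1.1]
grip_width: 0.62
grip_force: 0.0
```

move_arm:
  increments: "16 34 0 0 0 -0.5 100;16 34 0 0 0 -0.5 100;16 34 0 0 0 -0.5 100;16 34 0 0 0 -0.5 100;16 34 0 0 0 -0.5 100;16 34 0 0 0 -0.5 100;16 34 0 0 0 -0.4 100;16 34 0 0 0 0 100"

```text
time: 2.73
position: [0.5297, -0.0442, 0.223]
tool_rot: [3.105, 0.476, 0.001]
ft_force: [1.0, -0.5, -0.3]
grip_width: 0.605
grip_force: 0.0
```

move_arm:
  increments: "13 21 0 0 0 -0.5 100;13 20 0 0 0 0 100;0 0 -20 0 0 0 100;0 0 -25 0 0 0 100;0 0 -25 0 0 0 100;0 0 -20 0 0 0 100;0 0 -13 0 0 0 100;0 0 -5 0 0 0 100"

```text
time: 3.4
position: [0.5539, -0.0049, 0.1125]
tool_rot: [-3.107, -0.463, 0.005]
ft_force: [-0.0, 0.3, 0.1]
grip_width: 0.609
grip_force: 0.0
```

move_arm:
  increments: "0 0 0 0 0 0 130;0 0 0 0 0 0 160;0 0 0 0 0 0 190;0 0 0 0 0 0 220;0 0 0 0 0 0 230;0 0 0 0 0 0 230;0 0 0 0 0 0 230;0 0 0 0 0 0 230"

```text
time: 4.07
position: [0.5555, -0.0049, 0.1151]
tool_rot: [3.107, 0.463, 0.001]
ft_force: [-0.4, -0.1, 2.4]
grip_width: 0.183
grip_force: 20.0
```

move_arm:
  increments: "-1.5 4.8 0 0 0 0 230;-2.3 7.7 0 0 0 0 230;-2.3 7.7 0 0 0 0 230;-2.3 7.7 0 0 0 0 230;-2.3 7.7 0 0 0 0 230;-2.3 7.7 0 0 0 0 230;-2.3 7.7 0 0 0 0 230;-1.2 3.8 0 0 0 0 230"

```text
time: 4.73
position: [0.5382, 0.052, 0.115]
tool_rot: [-3.107, -0.466, -0.0]
ft_force: [-0.8, -2.1, 5.2]
grip_width: 0.182
grip_force: 20.0
```

move_arm:
  increments: "-0.6 1.9 0 0 0 0 230;-0.6 1.9 0 0 0 0 230;-0.6 1.9 0 0 0 0 230;-0.6 1.9 0 0 0 0 230;-0.3 1 0 0 0 0 230;0 0 0 0 0 0 230;0 0 0 0 0 0 230;0 0 0 0 0 0 230"

```text
time: 5.4
position: [0.5366, 0.0572, 0.1151]
tool_rot: [3.105, 0.462, 0.002]
ft_force: [1.7, -5.2, 5.2]
grip_width: 0.18
grip_force: 20.0
```

move_arm:
  increments: "1.2 -4 0 0 0 0 230;0 0 0 0 0 0 200;0 0 0 0 0 0 150;0 0 0 0 0 0 100;0 0 0 0 0 0 80;0 0 10 0 0 0 80;0 0 30 0 0 0 80;0 0 40 0 0 0 80"

```text
time: 6.07
position: [0.5347, 0.0546, 0.193]
tool_rot: [-3.106, -0.464, 0.011]
ft_force: [0.5, 1.0, 0.3]
grip_width: 0.585
grip_force: 0.0
```

move_arm:
  increments: "0 20 20 0 0 0 80;-8 35 20 0 0 0 80;-8 35 0 0 0 0 80;-8 35 0 0 0 0 80;-8 35 0 0 0 0 80;-8 30 0 0 0 0 80;-6 14 0 0 0 0 80;0 0 0 0 0 0 80"

```text
time: 6.73
position: [0.4883, 0.2641, 0.2356]
tool_rot: [-3.103, -0.476, -0.0]
ft_force: [-1.5, 0.0, 0.4]
grip_width: 0.688
grip_force: 0.0
```

```bash
python3 - <<'E'
from h import *
st=ctrl.get_state();print(st["position"],st["tool_rot"])
for c in("top","scene"):
    p=ctrl.get_image(c);X=cloud(p);f=cv2.cvtColor(p["frame"],cv2.COLOR_RGB2HSV).astype(int);h,s,v=f[...,0],f[...,1],f[...,2]
    near=lambda x,y,r:np.hypot(X[...,0]-x,X[...,1]-y)<r
    def rect(m,name):
        P=X[m]
        if len(P)<4: print(name,len(P));return
        r=cv2.minAreaRect(P[:,:2].astype(np.float32)*1000)
        print(c,name,len(P),np.round(r[0],1),np.round(r[1],1),round(r[2],1),P.mean(0).round(4))
    rect(((h<8)|(h>172))&(s>150)&near(.54,.05,.06)&(X[...,2]>.136),"tabtop")
    rect((h>18)&(h<38)&(s>90)&near(.556,-.006,.035),"ring")
    rect((h>100)&(h<130)&(s>120)&near(.48,.277,.06)&(X[...,2]>.152),"bluetop")
    rect(near(.48,.275,.08)&(abs(X[...,2]-.06)<.008),"holder")
    if c=="scene": save(p,"scened.png",(270,180,470,330),4)
E
```

```text
[0.48830649 0.26412676 0.23557307] [-3.10260154e+00 -4.75880274e-01 -6.57292559e-05]
top tabtop 44 [533.8  54.9] [27. 11.] 18.7 [0.5334 0.0548 0.1404]
top ring 32 [552.   -4.2] [28.4 27.7] 3.5 [ 0.5522 -0.003   0.081 ]
bluetop 0
top holder 30 [489.5 243.6] [33.4 10.9] 36.1 [0.4914 0.2468 0.0591]
scene tabtop 65 [540.1  59.1] [29.6 15. ] 19.1 [0.5409 0.0599 0.141 ]
scene ring 40 [558.7  -3.8] [36.1 31.1] 51.9 [ 0.5575 -0.0057  0.0992]
scene bluetop 82 [480.5 277.2] [25.8 23.3] 17.4 [0.4845 0.2802 0.158 ]
scene holder 682 [480.  276.5] [75.3 72.1] 15.6 [0.4783 0.2838 0.0594]
```

View pics/scened.png

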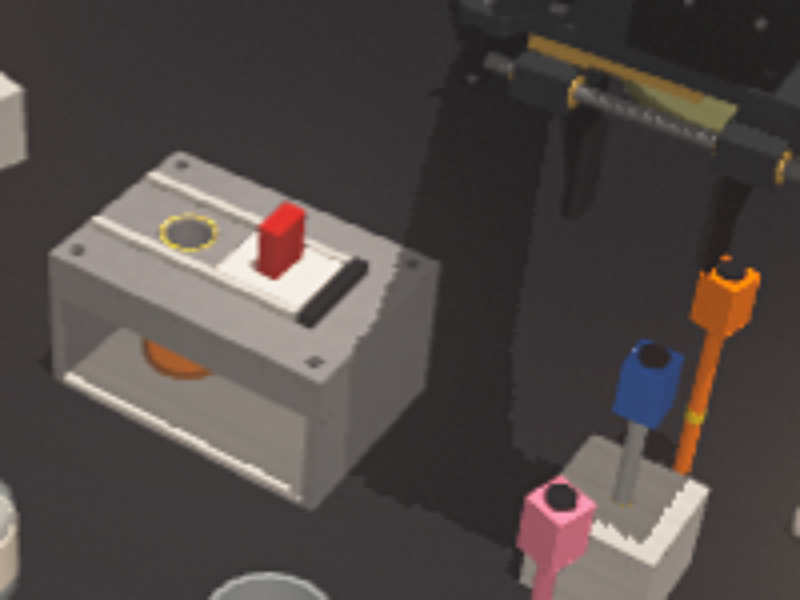

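The shutter plate sits against the black stop and the yellow ring is free at (189,232) in the crop. Blue stands clear at (650,385). Next comes the probe.

move_arm:
  increments: "-6 6 0 0 0 -0.5 80;-5 5 0 0 0 0 80;0 0 -20 0 0 0 80;0 0 -28 0 0 0 80;0 0 -28 0 0 0 80;0 0 -20 0 0 0 80;0 0 -12 0 0 0 80;0 0 -4 0 0 0 80"

```text
time: 7.5
position: [0.4791, 0.2684, 0.1206]
tool_rot: [3.108, 0.448, -0.005]
ft_force: [-0.4, -0.7, 0.4]
grip_width: 0.688
grip_force: 0.0
```

```bash
python3 - <<'E'
from h import *
st=ctrl.get_state();print(st["position"],st["tool_rot"])
for c in("top","scene"):
    p=ctrl.get_image(c);f=cv2.cvtColor(p["frame"],cv2.COLOR_RGB2HSV).astype(int);h,s,v=f[...,0],f[...,1],f[...,2];X=cloud(p)
    q=dict(p);q["depth"]=np.ones((480,640));D=cloud(q)-np.array(p["position"])   # rays
    t=(.1-p["position"][2])/D[...,2];Y=D*t[...,None]+np.array(p["position"])
    m=(h>18)&(h<38)&(s>70)&(np.hypot(Y[...,0]-.556,Y[...,1]+.006)<.03)
    print(c,m.sum(),Y[m].mean(0).round(4),cv2.minEnclosingCircle(Y[m][:,:2].astype(np.float32)*1000),np.round(cv2.fitEllipse(Y[m][:,:2].astype(np.float32)*1000)[:2],1).tolist() if 0 else cv2.fitEllipse(Y[m][:,:2].astype(np.float32)*1000))
    t=(.142-p["position"][2])/D[...,2];Y=D*t[...,None]+np.array(p["position"])
    if c=="scene": save(p,"grasp.png",(370,200,490,320),5)
E
```

```text
[0.47909423 0.26837515 0.1206213 ] [ 3.10849447  0.44775263 -0.00531293]
top 49 [ 0.5528 -0.0043  0.1   ] ((554.055419921875, -5.4942145347595215), 17.52794647216797) ((553.9663696289062, -5.648063659667969), (31.259601593017578, 31.70352554321289), 105.96380615234375)
scene 45 [ 0.5565 -0.0053  0.1   ] ((556.2363891601562, -5.330324649810791), 17.962812423706055) ((556.6190795898438, -5.029000759124756), (32.12385177612305, 33.79692840576172), 151.5087890625)
```

View pics/grasp.png

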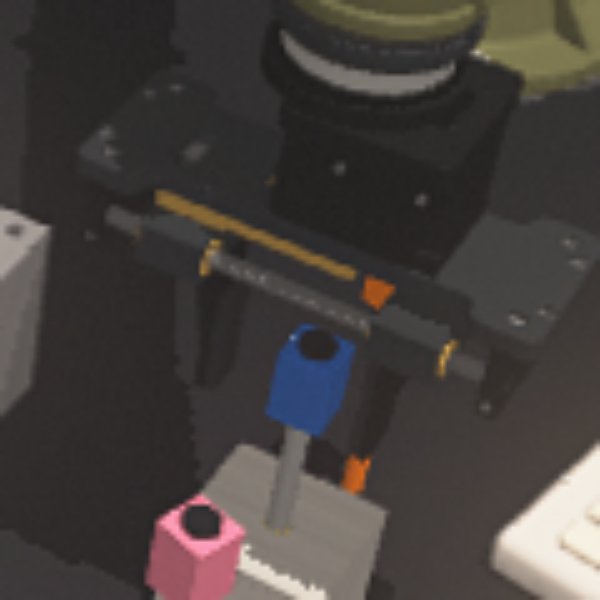

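The fingers straddle the blue handle, at (210,350) and (385,410) with the handle at (310,380). The orange look-alike is clear behind them. I'll settle and check the pose.

```bash
python3 -c "
from h import *
s=ctrl.get_state();print(s['time'],s['position'],s['tool_rot'],s['ft_force'],s['qd'].round(3))"
```

```text
7.6 [0.48017315 0.26932894 0.12257268] [ 3.10932537e+00  4.48585664e-01 -9.57747280e-04] [0.67271751 0.14806467 0.45795591] [ 0.002 -0.017 -0.009 -0.032 -0.004  0.006  0.003]
```

move_arm:
  increments: "-2 3 1 0 0 0 80;-0.7 2.7 0.4 0 0 0 80;0 0 0 0 0 0 80;0 0 0 0 0 0 110;0 0 0 0 0 0 130;0 0 0 0 0 0 145;0 0 0 0 0 0 155;0 0 0 0 0 0 165"
  grip_force: 10

```text
time: 8.27
position: [0.4775, 0.2752, 0.124]
tool_rot: [3.109, 0.449, -0.0]
ft_force: [0.3, -0.2, -0.5]
grip_width: 0.407
grip_force: 0.0
```

move_arm:
  increments: "0 0 0 0 0 0 175;0 0 0 0 0 0 185;0 0 0 0 0 0 195;0 0 0 0 0 0 205;0 0 0 0 0 0 205;0 0 0 0 0 0 205;0 0 0 0 0 0 205;0 0 0 0 0 0 205"

```text
time: 8.93
position: [0.4775, 0.2753, 0.124]
tool_rot: [3.109, 0.45, -0.0]
ft_force: [0.6, -0.0, -0.9]
grip_width: 0.275
grip_force: 10.0
```

move_arm:
  increments: "0 0 0 0 0 0 230;0 0 0 0 0 0 230;0 0 4 0 0 0 230;0 0 8 0 0 0 230;0 0 14 0 0 0 230;0 0 16 0 0 0 230;0 0 18 0 0 0 230;0 0 20 0 0 0 230"
  grip_force: 35

```text
time: 9.6
position: [0.4771, 0.2753, 0.205]
tool_rot: [3.109, 0.45, -0.001]
ft_force: [-0.1, -0.0, -0.9]
grip_width: 0.27
grip_force: 34.9
```

move_arm:
  increments: "0 0 20 0 0 0 230;0 0 20 0 0 0 230;0 0 20 0 0 0 230;0 0 20 0 0 0 230;0 0 10 0 0 0 230;0 0 5 0 0 0 230;0 0 0 0 0 0 230;0 0 0 0 0 0 230"

```text
time: 10.27
position: [0.4772, 0.2751, 0.2982]
tool_rot: [3.109, 0.45, -0.002]
ft_force: [-0.2, -0.2, -1.8]
grip_width: 0.272
grip_force: 34.9
```

```bash
cat >> h.py <<'E'
def rays(p):
    q=dict(p);q["depth"]=np.ones((480,640));return cloud(q)-np.array(p["position"])
def probe(p,xy,ztcp):
    # rod axis per camera: handle pixels (blue) and rod below, compared with vertical line through xy
    X=cloud(p);n=np.hypot(X[...,0]-xy[0],X[...,1]-xy[1])<.03
    out=[]
    z0=ztcp-.114  # nominal tip
    m=n&(X[...,2]>z0-.01)&(X[...,2]<z0+.11)
    P=X[m]
    return z0,P
E
python3 - <<'E'
from h import *
s=ctrl.get_state();print(s["position"],s["tool_rot"],s["ft_force"],s["grip_width"])
xy=s["position"][:2]
for c in("top","scene"):
    p=ctrl.get_image(c);z0,P=probe(p,xy,s["position"][2])
    print(c,len(P))
    for a in np.arange(-.01,.11,.02):
        Q=P[(P[:,2]-z0>=a)&(P[:,2]-z0<a+.02)]
        if len(Q)>3:print(round(a,3),len(Q),np.median(Q,0).round(4))
    if c=="scene":
        print("low z",np.sort(P[:,2])[:8].round(4));save(p,"held.png",(370,100,530,300),3.5)
E
```

```text
[0.47716625 0.2750796  0.29824455] [ 3.10879847e+00  4.49642271e-01 -1.65276923e-03] [-0.17926281 -0.23060204 -1.84023197] 0.27207779692691214
top 0
scene 254
-0.01 21 [0.4825 0.2778 0.189 ]
0.01 44 [0.4819 0.2785 0.2036]
0.03 46 [0.4825 0.2789 0.2251]
0.05 45 [0.4827 0.2786 0.2445]
0.07 49 [0.4827 0.2789 0.2642]
0.09 49 [0.4828 0.279  0.2841]
low z [0.1828 0.1843 0.1846 0.185  0.1854 0.1869 0.1871 0.1873]
```

View pics/held.png

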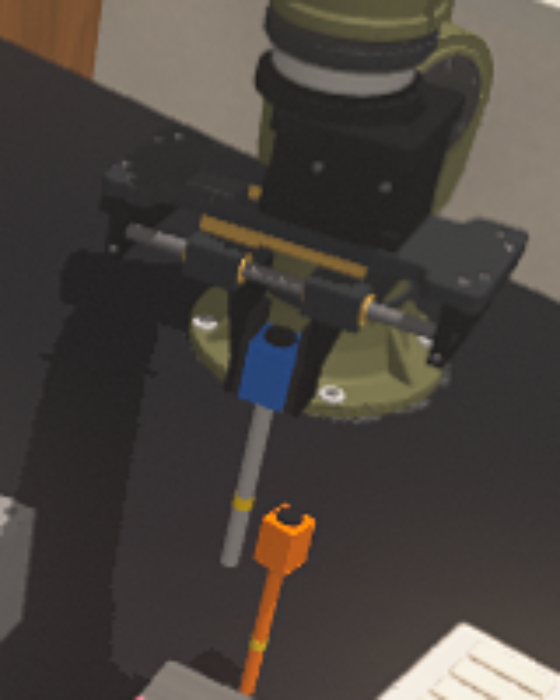

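The probe hangs upright in the fingers. The rod runs from (262,405) to its tip at (230,562), with the yellow band at (243,503). Now I'll carry it over the port.

move_arm:
  increments: "2 -7 0 0 0 0 230;4 -14 0 0 0 0 230;5.6 -20 0 0 0 0 230;5.6 -20 0 0 0 0 230;5.6 -20 0 0 0 0 230;5.6 -20 0 0 0 0 230;5.6 -20 0 0 0 0 230;5.6 -20 0 0 0 0 230"

```text
time: 11.03
position: [0.517, 0.1324, 0.2983]
tool_rot: [3.109, 0.449, -0.002]
ft_force: [0.5, 0.3, -1.3]
grip_width: 0.273
grip_force: 34.9
```

move_arm:
  increments: "5.6 -20 0 0 0 0 230;5.6 -20 0 0 0 0 230;5.6 -20 0 0 0 0 230;5.6 -20 0 0 0 0 230;5.6 -20 0 0 0 0 230;5.6 -20 0 0 0 0 230;4 -14 0 0 0 0 230;2 -7 0 0 0 0 230"

```text
time: 11.7
position: [0.5568, -0.01, 0.2981]
tool_rot: [3.11, 0.444, -0.002]
ft_force: [-1.2, -1.0, -2.0]
grip_width: 0.275
grip_force: 34.9
```

move_arm:
  increments: "1 -3 0 0 0 0 230;0 0 0 0 0 0 230;0 0 0 0 0 0 230;0 0 0 0 0 0 230;0 0 0 0 0 0 230;0 0 0 0 0 0 230;0 0 0 0 0 0 230;0 0 0 0 0 0 230"

```text
time: 12.37
position: [0.5576, -0.0094, 0.2991]
tool_rot: [3.109, 0.45, 0.0]
ft_force: [0.9, -0.0, -1.9]
grip_width: 0.277
grip_force: 34.9
```

move_arm:
  increments: "-1 2 0 0 0 0 230;-1 1.9 0 0 0 0 230;0 0 -10 0 0 0 230;0 0 -15 0 0 0 230;0 0 -15 0 0 0 230;0 0 -10 0 0 0 230;0 0 -5 0 0 0 230;0 0 0 0 0 0 230"

```text
time: 13.03
position: [0.5548, -0.0059, 0.2424]
tool_rot: [-3.109, -0.45, 0.004]
ft_force: [-0.1, -0.0, -0.7]
grip_width: 0.273
grip_force: 34.9
```

```bash
python3 - <<'E'
from h import *
s=ctrl.get_state();print(s["position"],s["tool_rot"],s["ft_force"],s["grip_width"])
for c in("scene",):
    p=ctrl.get_image(c);z0,P=probe(p,s["position"][:2],s["position"][2])
    P=P[P[:,2]>.115]
    for a in np.arange(-.01,.11,.02):
        Q=P[(P[:,2]-z0>=a)&(P[:,2]-z0<a+.02)]
        if len(Q)>3:print(round(a,3),len(Q),np.median(Q,0).round(4))
    print("low z",np.sort(P[:,2])[:5].round(4))
    D=rays(p);C=np.array(p["position"])
    f=cv2.cvtColor(p["frame"],cv2.COLOR_RGB2HSV).astype(int);h,ss=f[...,0],f[...,1]
    Y=C+D*((.1-C[2])/D[...,2])[...,None]
    m=(h>18)&(h<38)&(ss>70)&(np.hypot(Y[...,0]-.556,Y[...,1]+.006)<.03)
    print(m.sum(),cv2.fitEllipse(Y[m][:,:2].astype(np.float32)*1000))
    save(p,"over.png",(260,120,380,280),3.7)
E
```

```text
[ 0.55483236 -0.00590562  0.24239302] [-3.10874824 -0.44958415  0.00408572] [-0.09830531 -0.02470653 -0.67640326] 0.2726550289503692
-0.01 17 [ 0.5608 -0.0018  0.133 ]
0.01 34 [ 0.5601 -0.0018  0.1482]
0.03 30 [ 0.5598 -0.001   0.1697]
0.05 31 [ 0.5602 -0.0009  0.1891]
0.07 31 [ 0.5592 -0.0012  0.208 ]
0.09 28 [ 0.5602 -0.0015  0.2289]
low z [0.128  0.1295 0.1302 0.1305 0.1313]
44 ((556.9031982421875, -5.02841329574585), (32.387638092041016, 33.343040466308594), 166.01275634765625)
```

View pics/over.png

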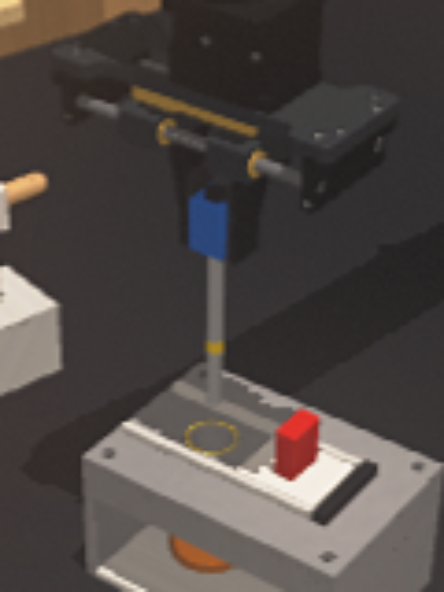

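The rod (tip at (213,403)) is upright and above the ring (210,437). Measured in the same camera, the two axes agree within about 1 mm, so I'll lower it.

move_arm:
  increments: "0 0 0 0 0 0 230;0 0 -5 0 0 0 230;0 0 -8 0 0 0 230;0 0 -8 0 0 0 230;0 0 -8 0 0 0 230;0 0 -5 0 0 0 230;0 0 0 0 0 0 230;0 0 0 0 0 0 230"

```text
time: 13.75
position: [0.5555, -0.0058, 0.2095]
tool_rot: [-3.109, -0.449, 0.001]
ft_force: [0.7, -0.6, -1.3]
grip_width: 0.271
grip_force: 34.9
```

move_arm:
  increments: "0.2 0.2 -5 0 0 0 230;0 0 -8 0 0 0 230;0 0 -8 0 0 0 230;0 0 -8 0 0 0 230;0 0 -7 0 0 0 230;0 0 -4 0 0 0 230;0 0 0 0 0 0 230;0 0 0 0 0 0 230"

```text
time: 14.42
position: [0.5558, -0.0056, 0.1697]
tool_rot: [-3.109, -0.45, 0.001]
ft_force: [-0.4, 0.7, -1.1]
grip_width: 0.272
grip_force: 34.9
```

move_arm:
  increments: "0 0 0 0 0 0 230;0 0 0 0 0 0 230;0 0 0 0 0 0 230;0 0 0 0 0 0 230;0 0 0 0 0 0 230;0 0 0 0 0 0 230;0 0 0 0 0 0 230;0 0 0 0 0 0 230"

```text
time: 15.08
position: [0.5559, -0.0056, 0.17]
tool_rot: [3.109, 0.45, -0.0]
ft_force: [-0.3, 0.5, 0.1]
grip_width: 0.272
grip_force: 34.9
```

```bash
python3 - <<'E'
from h import *
s=ctrl.get_state();print(s["position"],s["tool_rot"],s["ft_force"],s["grip_force"])
p=ctrl.get_image("scene");z0,P=probe(p,s["position"][:2],s["position"][2]);P=P[P[:,2]>.112]
for a in np.arange(.05,.11,.02):
    Q=P[(P[:,2]-z0>=a)&(P[:,2]-z0<a+.02)]
    if len(Q)>3:print(round(a,3),len(Q),np.median(Q,0).round(4))
X=cloud(p);f=cv2.cvtColor(p["frame"],cv2.COLOR_RGB2HSV).astype(int);h,ss=f[...,0],f[...,1]
n=np.hypot(X[...,0]-.556,X[...,1]+.005)<.03
m=n&(h>100)&(h<130)&(ss>120);print("handle z",np.percentile(X[m][:,2],[2,98]))
t=((h<8)|(h>172))&(ss>150)&(np.hypot(X[...,0]-.54,X[...,1]-.06)<.04)&(X[...,2]>.136)
print("tab",X[t].mean(0))
save(p,"in.png",(270,150,390,270),5)
E
```

```text
[ 0.55587737 -0.00562499  0.17000077] [ 3.10915698e+00  4.49603770e-01 -5.61666882e-05] [-0.25715603  0.47086824  0.12746939] 34.936615852275
0.05 19 [ 5.608e-01 -4.000e-04  1.192e-01]
0.07 28 [ 0.5615 -0.0016  0.136 ]
0.09 26 [ 0.562  -0.0016  0.1558]
handle z [0.17443949 0.20743355]
tab [0.54155525 0.06073923 0.14066624]
```

View pics/in.png

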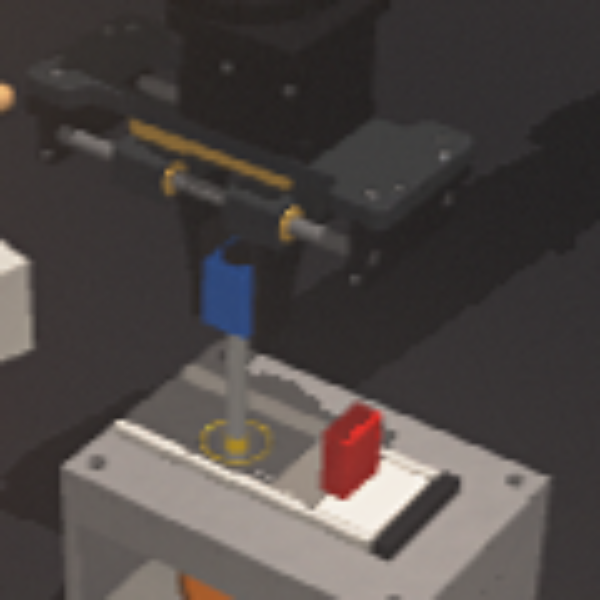

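The yellow band at (236,445) sits in the middle of the ring, which is centred at (236,440). Nothing touches, and the shutter is still against its stop. Handing in.

```bash
python3 -c "
from bench import ctrl
print(ctrl.close_job())"
```

```text
the job is handed in; nothing more can be done
None
```

I slid the shutter open to its stop and handed the job in with the blue probe held still, upright and centred in the port, yellow band level with the deck; nothing suggested contact with the station, and the hand-in returned no verdict.

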